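# Slide the polish jar to its next stop, fit the nested lids, take off the cover alone

## Robot

A 7-joint arm with a two-finger parallel gripper is mounted at the origin on the work surface. World frame = base frame: x ahead of the robot, y to its left, z up, the work surface at z = 0. Lengths are in m, angles in rad, forces in N, time in s.
With the tool pointing down it reaches from about 0.4 to 0.875 m from the base axis. Payload 6.5 kg.
Tool frame: the origin (TCP) lies between the finger pads; the fingertips stand 19 mm ahead of it and the grasp point (between the pads) is the TCP; x points along the fingers, z is the direction in which the jaws open and shut, and the axes are right-handed (so a half turn about x gives the same grasp; the last joint's range is limited). The gripper opens to 88 mm and grips with 3 to 60 N. Pads are 18 mm wide; open, the fingers measure 123 mm over their backs; the gripper's body (75 mm by 187 mm) begins 45 mm behind the grasp point.
Start: joints at [-1.252, 0.536, -0.004, 1.538, 0.003, 1.067, -0.071], TCP at [0.244, 0.602, 0.258] pointing down, gripper open.
Joint ranges: [-2.7, 2.7], [-0.37, 2.16], [-1.27, 1.26], [0.24, 2.4], [-1.31, 4.45], [0.19, 1.91], [-2.76, 2.76]. Speed limits (rad/s): [2.39, 2.39, 3.14, 3.14, 3.14, 3.14, 3.14].

## Interface

Orientations are given as a 3x3 rotation matrix whose columns are the frame's x, y, z axes.
In Python, from rig import arm gives the robot as it stands.
- The arm moves only by the tool drive_tool, never from a script. Its argument "moves" is a list of rows, each an object of numbers: "grip": the opening, from 0 (shut) to 1 (fully open); "tx", "ty", "tz": the shift along the tool's x, y, z in cm; "turn": the turn about the tool's x in rad. A call has 1 to 12 rows; each row is the pose to reach, as a shift and turn from the pose measured when the call began, along the tool's axes at that moment; what a row does not reach only later rows make up. A row lasts 1/12 s, in which the tool goes at most 41.7 mm and 7.16 degrees, less where a joint would pass 70% of its speed; a pose out of reach is approached as far as the arm can. A call with a gripper value outside its range is refused whole. The fingers move at their own pace and stop on an object; the grip force is fixed at half the most. Time passes only in rows, so rows that repeat a pose let the fingers close. It gives the time, the measured TCP pose, the force and the opening at its end, in the units of the state.
- arm.get_state(): the state, without advancing time (a new reading comes with each control period).
- arm.capture(name): name is "scene" or "top"; returns the picture (400x640x3 uint8, blue, green, red); there is no depth.
- arm.calibration(name): a dict with "fx", "fy", "cx", "cy" (pixels), "xyz" and "orientation" of the camera in the world. Camera axes: x right, y down, z forward; pixel columns grow to the right and rows downward; lengths in m; the calibration is good to about 2 mm. A picture is of the moment at which its call begins. calibration takes no time and is no camera call.
- arm.finish_job(): hands the job in, once; it reports no verdict.
The state is a dict: "time_s": time; "q": joint angles; "joint_velocities": joint speeds; "effort": joint torques, N m; "ee_pos": TCP position; "orientation": TCP orientation; "ft_force": force on the tool from outside, world axes, zero at the start; "wrist_torque": the same for the moment, N m; "opening": finger opening in m.
Only numpy, scipy, OpenCV 4.12 (cv2) and the standard library are available. Lean on these libraries where they do the work, as an engineer would, in place of code of your own. Each camera call takes 0.05 s, during which the arm holds its last target.

## Task

Slide the freshly filled polish jar's carriage (the black push knob is its handle) along the rail, out from under the pump spout, until it clicks into the next stop, not past it, and let go. Then lift the two nested lids together by the rim of the nickel wiper lid, lower them gently onto the jar until that lid is fully home, and let go. Last, take the brass dust cover alone by its black knob, lift it straight up about 80 mm and finish still holding it there, level and steady, with the wiper lid undisturbed on the jar and everything else on the counter left alone.

Things in the scene. Friction and masses are not known exactly. Their poses are not given: they have to be found in the camera images.
- rail: Low fixed rail track 420 mm long (own y), 80 mm wide, 30 mm high at the brass end blocks; two brass rods on dark wood. Origin: centre of its underside, straight below the jar's axis when the carriage is in the next stop; z up. The carriage travels along the rail's own -y, away from the pump.
- pump_spout (a point): Tip of the fixed cream pump's nickel spout: own x = 0, y = +120 mm on the rail, 124 mm above the counter, 19 mm above the jar's mouth; the spout tops out at 169 mm. The pump's white pot (92 mm across its foot, 209 mm high) is part of the rail, its axis 125 mm from here towards the rail's own +x.
- carriage (a joint): Travel (m) of the brass jar carriage. 0 = against the buffer, jar under the spout (start: 0 to 0.02); 0.12 = the next stop; 0.24 = the far stop, not wanted. A spring ball catch drops between two pins at each stop: about 1 N slides the carriage, about 6 N takes it into or out of a stop; within 5 mm of a stop the catch draws it in and holds it. Elsewhere it stays where it is left.
- push_knob (a point): Centre of the carriage's push knob, an upright black cylinder 24 mm in diameter, 30 mm high (55 to 85 mm above the counter), 85 mm from the jar's axis towards the rail's own -x, the robot's side. It moves with the carriage. Below it a 10 mm brass stem (17 mm at its foot) and, 34 mm above the counter, a 9 mm arm leading to the carriage.
- jar_mouth (a point): Centre of the open mouth of the white polish jar, in the plane of its rim, 105 mm above the counter; the jar is fixed in the carriage and moves with it. Mouth 43 mm inside diameter, jar 52 mm outside and 65 mm high; a brass collar 65 mm across surrounds its lowest 16 mm.
- wiper_rim (a point): Middle of the knurled rim of the nickel wiper lid (inner, lower lid), on its axis; z up. Rim 62 mm in diameter (60 to 64), 14 mm high: 7 mm above and below this point. Under it a plug 38 mm in diameter, 16 mm long, tapered to 31 mm at the foot. At the start it stands on the counter on its plug, this point 23 mm up. Fully home, the rim rests on the jar's rim and this point is 7 mm above the jar's mouth.
- wiper_lid: The same nickel wiper lid, loose, about 110 g; origin at the centre of its plug's foot, 23 mm below the middle of the rim. In its top are a recess 54 mm across and 6 mm deep, where the dust cover lies, and a 26 mm hole for the dauber.
- cover_knob (a point): Centre of the black knob of the brass dust cover (outer, upper lid). Knob 22 mm in diameter, 20 mm high: 10 mm above and below this point; under it a 14 mm neck 11 mm high on a disc 50 mm in diameter, 6 mm thick, whose top is 21 mm below this point. Nested, the disc lies in the wiper lid's recess, top level with the rim's top, and this point is 28 mm above the middle of the wiper lid's rim.
- dust_cover: The same brass dust cover, about 60 g; origin at the centre of its underside, 27 mm below the knob's centre; z up. It only rests loosely in the wiper lid: lifting the wiper lid carries both, lifting the knob lifts the cover alone.
- tip_dish: Bystander: cut crystal tip dish, 86 mm across the rim, 26 mm high; origin at the centre of its underside. Leave alone.
- match_safe: Bystander: pewter match safe, an upright box 36 by 50 mm at the foot, 56 mm high; origin at the centre of its underside. Leave alone.
- shoe_stretcher: Bystander: boxwood and brass shoe stretcher, 315 mm long, 62 mm wide, 47 mm high, lying on the counter; origin at about its middle, on the counter. Leave alone.
- shoe_form: Bystander: chrome heel-and-toe shoe form, 265 mm long, 62 mm wide, 66 mm high; origin at about its middle, on the counter. Leave alone.
There are look-alikes about, which are no part of the job. Of the things like the dust_cover, leave any that is turquoise; of the rest the smaller one is meant. Leave any turquoise look-alike of the wiper_lid alone.

How it is judged:
By the outcome, as a careful person would: the job done as asked, in the order asked, and still so for the second after the job is handed in, while the arm keeps its last pose, push and grip.
It also fails if it takes over 69 s, if anything falls off the work surface, if the arm or the gripper's body presses on something with over 40 N, if the wrist force passes 120 N, or if a joint passes its speed limit or range.

## Working session

There is one attempt and no reset: what is moved stays moved. The work goes in short steps, Python scripts to look and compute and a tool call to move; the robot and the scene stay as the last step left them, time stands still between calls to the robot, and variables do not carry over. Pictures are saved under pics/ and viewed, and the job is handed in when it is done.

Besides the shell and the picture viewer there is one more tool, called by a JSON object that holds its "fn" and its "kwargs", one argument or row to a line. drive_tool: Moves the arm, as the interface text tells. Its arguments: {"type":"object","properties":{"moves":{"type":"array"}},"required":["moves"]}

```bash
mkdir -p pics; ls; python3 - <<'E'
from rig import arm
import cv2,numpy as np
for n in ("scene","top"):
    im=arm.capture(n); cv2.imwrite(f"pics/{n}0.png",im)
    print(n,{k:np.round(v,4).tolist() for k,v in arm.calibration(n).items()})
s=arm.get_state(); print({k:np.round(v,3).tolist() for k,v in s.items()})
E
```

```text
pics
scene {'fx': 362.5508, 'fy': 362.5508, 'cx': 325.5864, 'cy': 195.5477, 'xyz': [0.9863, -0.4373, 0.8942], 'orientation': [[0.6793, 0.5413, -0.4955], [0.7338, -0.5102, 0.4486], [-0.01, -0.6683, -0.7438]]}
top {'fx': 452.7794, 'fy': 452.7794, 'cx': 330.5644, 'cy': 197.5798, 'xyz': [0.3182, 0.028, 1.3895], 'orientation': [[0.0157, -0.9908, 0.1346], [-0.9999, -0.0165, -0.0049], [0.007, -0.1345, -0.9909]]}
{'time_s': 0.1, 'q': [-1.252, 0.537, -0.004, 1.539, 0.003, 1.067, -0.071], 'joint_velocities': [-0.003, -0.001, 0.001, -0.003, 0.0, -0.0, -0.001], 'effort': [0.002, -57.207, 0.994, -25.223, -0.056, 0.013, 0.0], 'ee_pos': [0.244, 0.602, 0.257], 'orientation': [[-0.0, -0.927, 0.375], [-0.001, 0.375, 0.927], [-1.0, -0.0, -0.002]], 'ft_force': [-0.505, 0.139, 0.395], 'wrist_torque': [0.015, 0.017, 0.019], 'opening': 0.088}
```

View pics/scene0.png

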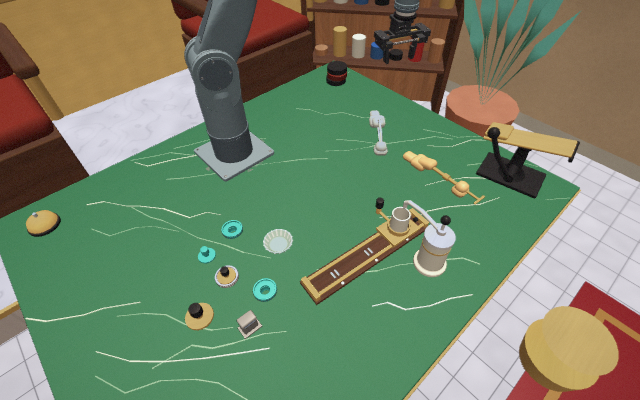

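View pics/top0.png

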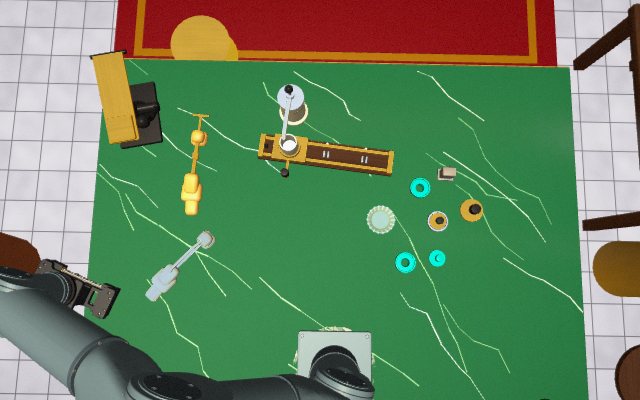

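```bash
cat > h.py <<'E'
import numpy as np,cv2
from rig import arm
def ray(n,u,v):
    c=arm.calibration(n);R=np.array(c['orientation']);d=R@np.array([(u-c['cx'])/c['fx'],(v-c['cy'])/c['fy'],1.]);return np.array(c['xyz']),d
def atz(n,u,v,z):
    o,d=ray(n,u,v);return o+d*(z-o[2])/d[2]
def tri(a,b):
    o1,d1=ray('scene',*a);o2,d2=ray('top',*b);d1/=np.linalg.norm(d1);d2/=np.linalg.norm(d2)
    A=np.c_[d1,-d2];t=np.linalg.lstsq(A,o2-o1,rcond=None)[0];p,q=o1+t[0]*d1,o2+t[1]*d2
    return (p+q)/2,np.linalg.norm(p-q)
def proj(n,p):
    c=arm.calibration(n);R=np.array(c['orientation']);q=R.T@(np.array(p)-c['xyz']);return np.array([c['fx']*q[0]/q[2]+c['cx'],c['fy']*q[1]/q[2]+c['cy']])
def crop(src,dst,u0,v0,u1,v1,k):
    im=cv2.imread(src)[v0:v1,u0:u1];cv2.imwrite(dst,cv2.resize(im,None,fx=k,fy=k,interpolation=cv2.INTER_CUBIC))
E
python3 - <<'E'
from h import *
crop('pics/top0.png','pics/t_l.png',390,170,490,270,6)
crop('pics/scene0.png','pics/s_l.png',180,210,290,340,5)
crop('pics/top0.png','pics/t_r.png',250,80,400,185,5)
crop('pics/scene0.png','pics/s_r.png',295,185,465,305,5)
im=[cv2.imread('pics/'+x) for x in('t_l.png','s_l.png','t_r.png','s_r.png')]
print([i.shape for i in im])
E
```

```text
[(600, 600, 3), (650, 550, 3), (525, 750, 3), (600, 850, 3)]
```

View pics/t_l.png

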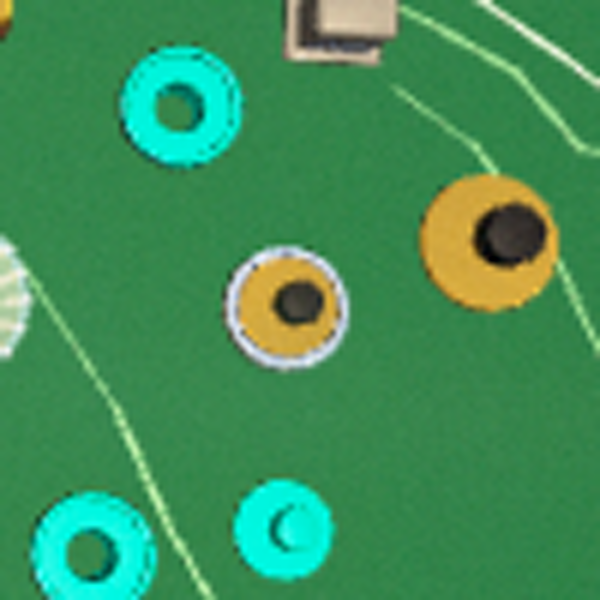

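View pics/s_l.png

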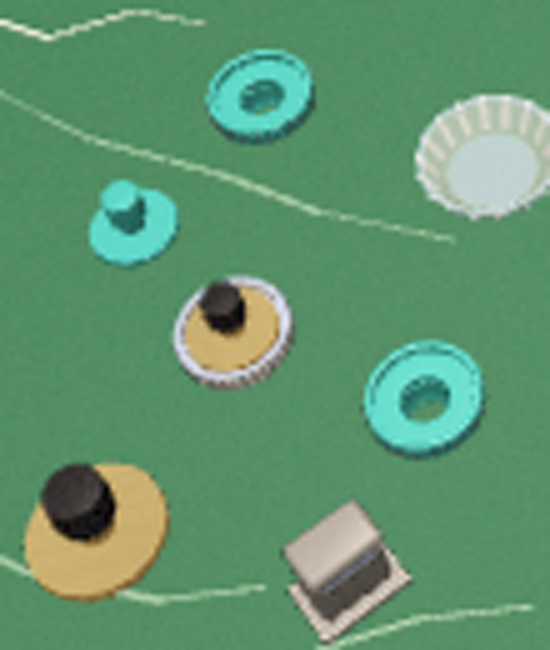

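View pics/t_r.png

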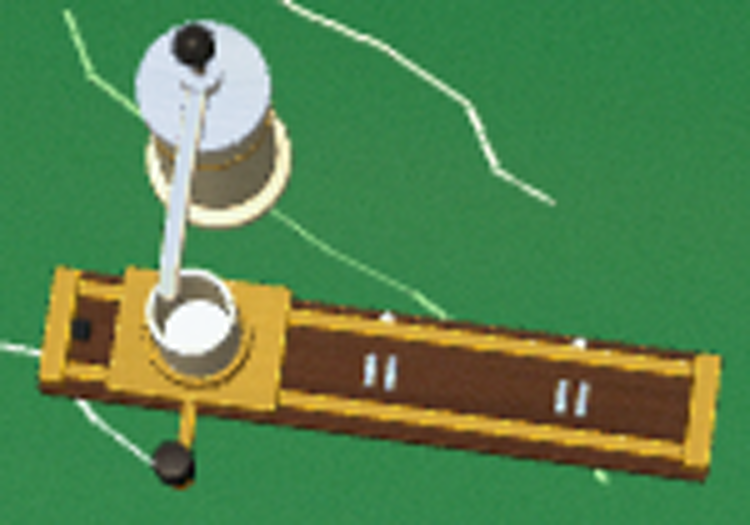

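View pics/s_r.png

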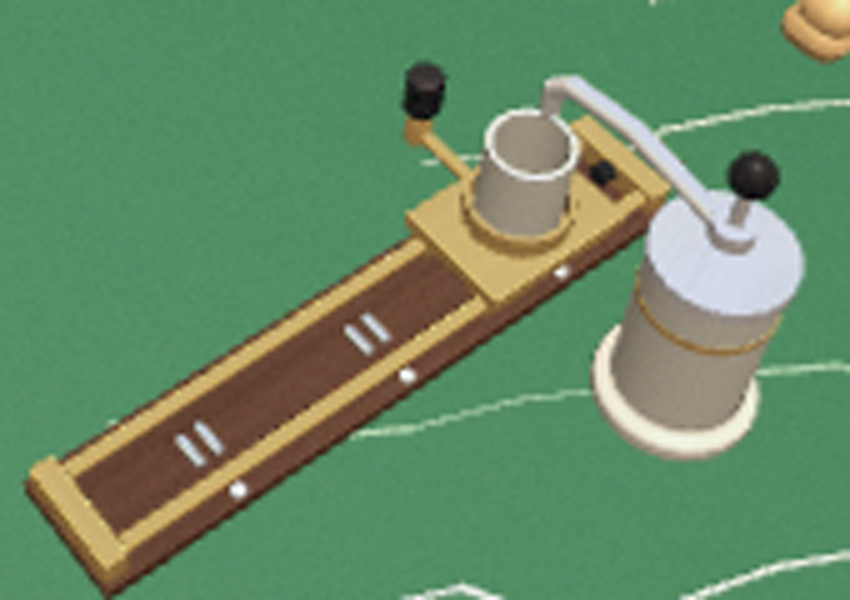

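```bash
python3 - <<'E'
from h import *
np.set_printoptions(precision=4,suppress=True)
T=lambda a,b:(250+a/5-.4,80+b/5-.4)
S=lambda a,b:(295+a/5-.4,185+b/5-.4)
for n,p in dict(LT=(57,266),LB=(38,380),RT=(720,355),RB=(707,468)).items(): print(n,atz('top',*T(*p),.03))
print('sceneblk',[atz('scene',*S(*p),.03) for p in((45,457),(28,487),(110,572),(125,552),(588,117),(668,190))])
for z in(.012,.02):print('pins',atz('top',*T(380,372),z),atz('top',*T(572,397),z),atz('scene',*S(367,333),z),atz('scene',*S(199,443),z))
print('knob',tri(S(424,92),T(176,464)), atz('top',*T(174,459),.085),atz('scene',*S(425,75),.085))
print('mouth',tri(S(532,145),T(192,311)),atz('top',*T(192,311),.105),atz('scene',*S(532,145),.105))
T=lambda a,b:(390+a/6-.4,170+b/6-.4)
S=lambda a,b:(180+a/5-.4,210+b/5-.4)
print('rimtop',tri(S(234,329),T(287,307)),atz('top',*T(287,307),.03),atz('scene',*S(234,329),.03))
print('knobtop',atz('top',*T(300,301),.061),atz('scene',*S(221,298),.061))
E
```

```text
LT [0.7011 0.2392 0.03  ]
LB [0.629  0.2482 0.03  ]
RT [ 0.652  -0.1703  0.03  ]
RB [ 0.5811 -0.1621  0.03  ]
sceneblk [array([ 0.5825, -0.1553,  0.03  ]), array([ 0.5899, -0.1734,  0.03  ]), array([ 0.6553, -0.1738,  0.03  ]), array([ 0.6523, -0.1608,  0.03  ]), array([0.6328, 0.2441, 0.03  ]), array([0.7011, 0.2336, 0.03  ])]
pins [0.6419 0.0388 0.012 ] [ 0.6281 -0.0808  0.012 ] [0.6397 0.0375 0.012 ] [ 0.6253 -0.0821  0.012 ]
pins [0.64   0.0387 0.02  ] [ 0.6263 -0.0802  0.02  ] [0.6429 0.0332 0.02  ] [ 0.6286 -0.0853  0.02  ]
knob (array([0.57  , 0.1577, 0.0696]), np.float64(0.0014378136117178162)) [0.5705 0.158  0.085 ] [0.5689 0.1564 0.085 ]
mouth (array([0.6544, 0.1478, 0.1033]), np.float64(0.0011651439884302615)) [0.6544 0.1481 0.105 ] [0.6548 0.146  0.105 ]
rimtop (array([ 0.4376, -0.3039,  0.0261]), np.float64(0.0022744622191292084)) [ 0.4377 -0.3019  0.03  ] [ 0.4394 -0.3054  0.03  ]
knobtop [ 0.4381 -0.3008  0.061 ] [ 0.4387 -0.3052  0.061 ]
```

The brass covers are the nested one at top (438,221) and the loose, larger one at (471,210). The turquoise ones are the cover at (437,258) and the rings at (420,188) and (405,263). The nested brass cover on the nickel rim is smaller than the loose one, and the crop confirms it sits in the nickel lid, so that pair is meant. The jar is under the spout with the push knob at top (285,172). The measured heights and the 85 mm offset agree.

```bash
cat >> h.py <<'E'
import math
def plan(x,y,z,ang):
    "tool shift (cm) and turn to reach tcp xyz with jaw axis at world angle ang deg (mod 180)"
    s=arm.get_state();R=np.array(s['orientation']);d=R.T@(np.array([x,y,z])-s['ee_pos'])*100
    cur=math.degrees(math.atan2(R[1,2],R[0,2]));a=(cur-ang+90)%180-90
    print('tx ty tz',np.round(d,2),'turn',round(math.radians(a),3),'| t',round(s['time_s'],2),'p',np.round(s['ee_pos'],4),'ang',round(cur,1),'x',np.round(R[:,0],3),'open',round(s['opening'],4),'F',np.round(s['ft_force'],1),'q',np.round(s['q'],2))
E
python3 -c "
from h import *
plan(.570,.158,.15,83.4)"
```

```text
tx ty tz [ 10.74 -46.9  -28.89] turn -0.27 | t 0.1 p [0.2438 0.602  0.2569] ang 68.0 x [-0.    -0.001 -1.   ] open 0.0879 F [-0.5  0.1  0.4] q [-1.25  0.54 -0.    1.54  0.    1.07 -0.07]
```

{"fn": "drive_tool", "kwargs": {
  "moves": [
    {"tx": 0.5,"ty": -3,"tz": -2,"turn": -0.05},
    {"tx": 1,"ty": -6.4,"tz": -4,"turn": -0.1},
    {"tx": 1.5,"ty": -9.8,"tz": -6,"turn": -0.15},
    {"tx": 2,"ty": -13.2,"tz": -8.1,"turn": -0.2},
    {"tx": 2.5,"ty": -16.6,"tz": -10.2,"turn": -0.25},
    {"tx": 3,"ty": -20,"tz": -12.3,"turn": -0.27},
    {"tx": 3.5,"ty": -23.4,"tz": -14.4,"turn": -0.27},
    {"tx": 4,"ty": -26.8,"tz": -16.5,"turn": -0.27},
    {"tx": 4.5,"ty": -30.2,"tz": -18.6,"turn": -0.27},
    {"tx": 5,"ty": -33.6,"tz": -20.7,"turn": -0.27},
    {"tx": 5,"ty": -37,"tz": -22.8,"turn": -0.27},
    {"tx": 5,"ty": -40,"tz": -24.6,"turn": -0.27}
  ]
}}

```text
invalid input
```

```bash
python3 -c "
from h import *
plan(.570,.158,.13,83.4)"
```

```text
tx ty tz [ 12.74 -46.89 -28.89] turn -0.27 | t 0.1 p [0.2438 0.602  0.2569] ang 68.0 x [-0.    -0.001 -1.   ] open 0.0879 F [-0.5  0.1  0.4] q [-1.25  0.54 -0.    1.54  0.    1.07 -0.07]
```

{"fn": "drive_tool", "kwargs": {
  "moves": [
    {"grip": 1,"tx": 0.5,"ty": -3,"tz": -2,"turn": -0.05},
    {"grip": 1,"tx": 1,"ty": -6.4,"tz": -4,"turn": -0.1},
    {"grip": 1,"tx": 1.5,"ty": -9.8,"tz": -6,"turn": -0.15},
    {"grip": 1,"tx": 2,"ty": -13.2,"tz": -8.1,"turn": -0.2},
    {"grip": 1,"tx": 2.5,"ty": -16.6,"tz": -10.2,"turn": -0.25},
    {"grip": 1,"tx": 3,"ty": -20,"tz": -12.3,"turn": -0.27},
    {"grip": 1,"tx": 3.5,"ty": -23.4,"tz": -14.4,"turn": -0.27},
    {"grip": 1,"tx": 4,"ty": -26.8,"tz": -16.5,"turn": -0.27},
    {"grip": 1,"tx": 4.5,"ty": -30.2,"tz": -18.6,"turn": -0.27},
    {"grip": 1,"tx": 5,"ty": -33.6,"tz": -20.7,"turn": -0.27},
    {"grip": 1,"tx": 5,"ty": -37,"tz": -22.8,"turn": -0.27},
    {"grip": 1,"tx": 5,"ty": -40,"tz": -24.6,"turn": -0.27}
  ]
}}

```text
time_s: 1.1
ee_pos: [0.5231, 0.2208, 0.2068]
orientation: [[-0.001, -0.993, 0.116], [-0.003, 0.116, 0.993], [-1.0, 0.001, -0.003]]
ft_force: [0.5, 0.1, -0.2]
opening: 0.0881
```

```bash
python3 -c "
from h import *
plan(.570,.158,.13,83.4)"
```

```text
tx ty tz [ 7.69 -5.39 -5.67] turn -0.001 | t 1.1 p [0.5231 0.2208 0.2068] ang 83.3 x [-0.001 -0.003 -1.   ] open 0.0881 F [ 0.5  0.1 -0.2] q [-0.51  0.46  0.04  1.81 -0.02  0.88  0.99]
```

{"fn": "drive_tool", "kwargs": {
  "moves": [
    {"grip": 1,"tx": 1.5,"ty": -2,"tz": -2,"turn": 0},
    {"grip": 1,"tx": 3,"ty": -4,"tz": -4,"turn": 0},
    {"grip": 1,"tx": 5,"ty": -5.1,"tz": -5.3,"turn": 0},
    {"grip": 1,"tx": 7,"ty": -5.4,"tz": -5.7,"turn": 0},
    {"grip": 1,"tx": 7.7,"ty": -5.4,"tz": -5.7,"turn": 0},
    {"grip": 1,"tx": 7.7,"ty": -5.4,"tz": -5.7,"turn": 0}
  ]
}}

```text
time_s: 1.6
ee_pos: [0.5684, 0.1574, 0.1279]
orientation: [[-0.006, -0.993, 0.116], [-0.004, 0.116, 0.993], [-1.0, 0.005, -0.004]]
ft_force: [-0.5, -0.2, 0.2]
opening: 0.0882
```

```bash
python3 -c "
from h import *
plan(.570,.158,.073,83.4)
for n in('scene','top'): cv2.imwrite(f'pics/{n}1.png',arm.capture(n))
crop('pics/scene1.png','pics/s1c.png',330,130,460,250,5)
"
```

```text
tx ty tz [ 5.49 -0.18  0.1 ] turn -0.001 | t 1.6 p [0.5684 0.1574 0.1279] ang 83.3 x [-0.006 -0.004 -1.   ] open 0.0882 F [-0.5 -0.2  0.2] q [-0.38  0.6   0.04  1.79 -0.03  0.75  1.13]
```

View pics/s1c.png

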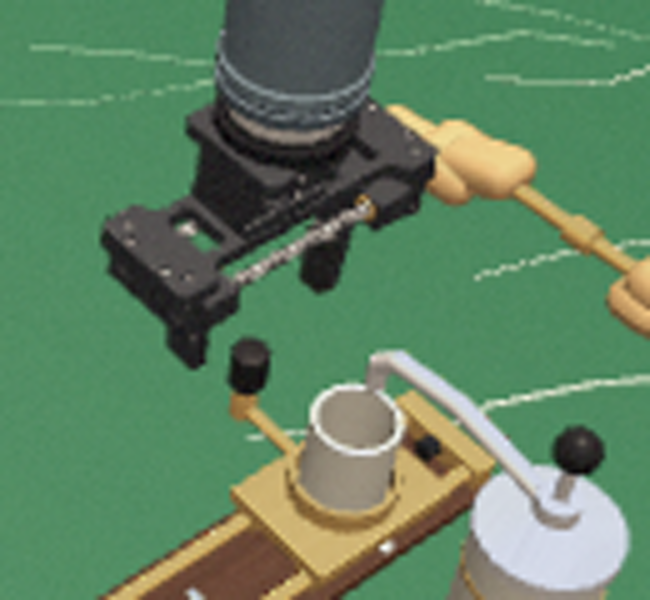

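Open fingers straddle the knob at scene crop (250,365), with the spout and pot well clear. I'll lower and grip.

{"fn": "drive_tool", "kwargs": {
  "moves": [
    {"grip": 1,"tx": 1.5,"ty": -0.1,"tz": 0.1,"turn": 0},
    {"grip": 1,"tx": 3,"ty": -0.1,"tz": 0.1,"turn": 0},
    {"grip": 1,"tx": 4.5,"ty": -0.1,"tz": 0.1,"turn": 0},
    {"grip": 1,"tx": 5.4,"ty": -0.1,"tz": 0.1,"turn": 0},
    {"grip": 1,"tx": 5.4,"ty": -0.1,"tz": 0.1,"turn": 0},
    {"grip": 0.5,"tx": 5.4,"ty": -0.1,"tz": 0.1,"turn": 0},
    {"grip": 0.3,"tx": 5.4,"ty": -0.1,"tz": 0.1,"turn": 0},
    {"grip": 0.2,"tx": 5.4,"ty": -0.1,"tz": 0.1,"turn": 0},
    {"grip": 0.1,"tx": 5.4,"ty": -0.1,"tz": 0.1,"turn": 0},
    {"grip": 0.1,"tx": 5.4,"ty": -0.1,"tz": 0.1,"turn": 0},
    {"grip": 0.1,"tx": 5.4,"ty": -0.1,"tz": 0.1,"turn": 0},
    {"grip": 0.1,"tx": 5.4,"ty": -0.1,"tz": 0.1,"turn": 0}
  ]
}}

```text
time_s: 2.7
ee_pos: [0.5708, 0.1598, 0.0765]
orientation: [[-0.001, -0.993, 0.114], [-0.002, 0.114, 0.993], [-1.0, 0.001, -0.002]]
ft_force: [-0.1, -0.4, -0.6]
opening: 0.0436
```

```bash
python3 -c "
from h import *
plan(.5566,.048,.073,83.4)
"
```

```text
tx ty tz [  0.37   0.13 -11.27] turn 0.001 | t 2.7 p [0.5708 0.1598 0.0765] ang 83.4 x [-0.001 -0.002 -1.   ] open 0.0436 F [-0.1 -0.4 -0.6] q [-0.38  0.69  0.04  1.8  -0.04  0.66  1.14]
```

{"fn": "drive_tool", "kwargs": {
  "moves": [
    {"grip": 0.1,"tx": 0.3,"ty": 0,"tz": -0.2,"turn": 0},
    {"grip": 0.1,"tx": 0.3,"ty": 0,"tz": -0.2,"turn": 0},
    {"grip": 0.1,"tx": 0.3,"ty": 0,"tz": -0.2,"turn": 0},
    {"grip": 0.1,"tx": 0.3,"ty": 0,"tz": -0.2,"turn": 0},
    {"grip": 0.1,"tx": 0.3,"ty": 0,"tz": -0.2,"turn": 0},
    {"grip": 0.1,"tx": 0.3,"ty": 0,"tz": -0.2,"turn": 0},
    {"grip": 0.1,"tx": 0.3,"ty": 0,"tz": -0.2,"turn": 0},
    {"grip": 0.1,"tx": 0.3,"ty": 0,"tz": -0.2,"turn": 0}
  ]
}}

```text
time_s: 3.37
ee_pos: [0.5704, 0.1576, 0.0732]
orientation: [[-0.002, -0.993, 0.115], [-0.002, 0.115, 0.993], [-1.0, 0.002, -0.002]]
ft_force: [0.5, -0.5, -3.8]
opening: 0.0228
```

```bash
python3 -c "
from h import *
plan(.5566,.048,.073,83.4)
"
```

```text
tx ty tz [  0.05   0.11 -11.04] turn 0.0 | t 3.37 p [0.5704 0.1576 0.0732] ang 83.4 x [-0.002 -0.002 -1.   ] open 0.0228 F [ 0.5 -0.5 -3.8] q [-0.37  0.69  0.04  1.8  -0.04  0.65  1.14]
```

{"fn": "drive_tool", "kwargs": {
  "moves": [
    {"grip": 0.1,"tx": 0,"ty": 0,"tz": -0.5,"turn": 0},
    {"grip": 0.1,"tx": 0,"ty": 0,"tz": -1.3,"turn": 0},
    {"grip": 0.1,"tx": 0,"ty": 0,"tz": -2.3,"turn": 0},
    {"grip": 0.1,"tx": 0,"ty": 0,"tz": -3.3,"turn": 0},
    {"grip": 0.1,"tx": 0,"ty": 0,"tz": -4.3,"turn": 0},
    {"grip": 0.1,"tx": 0,"ty": 0,"tz": -5.3,"turn": 0},
    {"grip": 0.1,"tx": 0,"ty": 0,"tz": -6.3,"turn": 0},
    {"grip": 0.1,"tx": 0,"ty": 0,"tz": -7.3,"turn": 0},
    {"grip": 0.1,"tx": 0,"ty": 0,"tz": -8.2,"turn": 0},
    {"grip": 0.1,"tx": 0,"ty": 0,"tz": -9,"turn": 0},
    {"grip": 0.1,"tx": 0,"ty": 0,"tz": -9.6,"turn": 0},
    {"grip": 0.1,"tx": 0,"ty": 0,"tz": -9.8,"turn": 0}
  ]
}}

```text
time_s: 4.37
ee_pos: [0.5587, 0.0587, 0.0732]
orientation: [[-0.003, -0.993, 0.116], [-0.003, 0.116, 0.993], [-1.0, 0.002, -0.003]]
ft_force: [2.2, 3.2, -10.1]
opening: 0.0227
```

```bash
python3 -c "
from h import *
plan(.5566,.048,.073,83.4)
"
```

```text
tx ty tz [ 0.03  0.09 -1.08] turn -0.001 | t 4.37 p [0.5587 0.0587 0.0732] ang 83.3 x [-0.003 -0.003 -1.   ] open 0.0227 F [  2.2   3.2 -10.1] q [-0.21  0.65  0.03  1.88 -0.03  0.61  1.29]
```

{"fn": "drive_tool", "kwargs": {
  "moves": [
    {"grip": 0.1,"tx": 0,"ty": 0,"tz": -0.3,"turn": 0},
    {"grip": 0.1,"tx": 0,"ty": 0,"tz": -0.6,"turn": 0},
    {"grip": 0.1,"tx": 0,"ty": 0,"tz": -0.8,"turn": 0},
    {"grip": 0.1,"tx": 0,"ty": 0,"tz": -0.9,"turn": 0},
    {"grip": 0.1,"tx": 0,"ty": 0,"tz": -0.9,"turn": 0}
  ]
}}

```text
time_s: 4.78
ee_pos: [0.5575, 0.0485, 0.0732]
orientation: [[-0.003, -0.993, 0.117], [-0.004, 0.117, 0.993], [-1.0, 0.003, -0.005]]
ft_force: [1.0, -2.8, -7.6]
opening: 0.0232
```

```bash
python3 -c "
from h import *
plan(.5566,.048,.073,83.4)
"
```

```text
tx ty tz [ 0.02  0.08 -0.06] turn -0.002 | t 4.78 p [0.5575 0.0485 0.0732] ang 83.3 x [-0.003 -0.004 -1.   ] open 0.0232 F [ 1.  -2.8 -7.6] q [-0.19  0.65  0.03  1.89 -0.02  0.61  1.31]
```

{"fn": "drive_tool", "kwargs": {
  "moves": [
    {"grip": 0.1,"tx": 0,"ty": 0,"tz": -0.05,"turn": 0},
    {"grip": 0.4,"tx": 0,"ty": 0,"tz": -0.05,"turn": 0},
    {"grip": 0.8,"tx": 0,"ty": 0,"tz": -0.05,"turn": 0},
    {"grip": 0.8,"tx": 0,"ty": 0,"tz": -0.05,"turn": 0},
    {"grip": 0.8,"tx": 0,"ty": 0,"tz": -0.05,"turn": 0},
    {"grip": 0.8,"tx": 0,"ty": 0,"tz": -0.05,"turn": 0}
  ]
}}

```text
time_s: 5.28
ee_pos: [0.5578, 0.0483, 0.0736]
orientation: [[-0.002, -0.993, 0.116], [-0.004, 0.116, 0.993], [-1.0, 0.002, -0.004]]
ft_force: [1.1, -0.3, 0.0]
opening: 0.0542
```

```bash
python3 -c "
from h import *
plan(.5566,.048,.18,83.4)
"
```

```text
tx ty tz [-10.64   0.13  -0.09] turn -0.001 | t 5.28 p [0.5578 0.0483 0.0736] ang 83.3 x [-0.002 -0.004 -1.   ] open 0.0542 F [ 1.1 -0.3  0. ] q [-0.19  0.65  0.03  1.89 -0.02  0.61  1.31]
```

Released. I'll lift straight up, back off toward the robot, and look.

{"fn": "drive_tool", "kwargs": {
  "moves": [
    {"grip": 0.8,"tx": -1,"ty": 0,"tz": 0,"turn": 0},
    {"grip": 0.8,"tx": -3,"ty": 0,"tz": 0,"turn": 0},
    {"grip": 0.8,"tx": -6,"ty": 0,"tz": 0,"turn": 0},
    {"grip": 0.8,"tx": -9,"ty": 1,"tz": -1,"turn": 0},
    {"grip": 1,"tx": -11,"ty": 3,"tz": -4,"turn": 0},
    {"grip": 1,"tx": -11,"ty": 5,"tz": -7.5,"turn": 0.1},
    {"grip": 1,"tx": -11,"ty": 7,"tz": -11,"turn": 0.2},
    {"grip": 1,"tx": -11,"ty": 9,"tz": -15,"turn": 0.3},
    {"grip": 1,"tx": -11,"ty": 10,"tz": -19,"turn": 0.4},
    {"grip": 1,"tx": -11,"ty": 10,"tz": -23,"turn": 0.5},
    {"grip": 1,"tx": -11,"ty": 10,"tz": -25,"turn": 0.6},
    {"grip": 1,"tx": -11,"ty": 10,"tz": -25,"turn": 0.7}
  ]
}}

```text
time_s: 6.28
ee_pos: [0.4285, -0.1934, 0.1862]
orientation: [[-0.001, -0.675, 0.737], [-0.006, 0.737, 0.675], [-1.0, -0.004, -0.005]]
ft_force: [0.1, 0.8, -0.0]
opening: 0.088
```

```bash
python3 -c "
from h import *
plan(.438,-.304,.12,5)
for n in('scene','top'): cv2.imwrite(f'pics/{n}2.png',arm.capture(n))
crop('pics/scene2.png','pics/s2c.png',295,185,465,305,4)
crop('pics/top2.png','pics/t2c.png',250,80,400,185,5)
"
```

```text
tx ty tz [ 6.69 -8.77 -6.74] turn 0.654 | t 6.28 p [ 0.4285 -0.1934  0.1862] ang 42.5 x [-0.001 -0.006 -1.   ] open 0.088 F [ 0.1  0.8 -0. ] q [ 0.1   0.34  0.27  2.08 -0.12  0.74  1.19]
```

View pics/s2c.png

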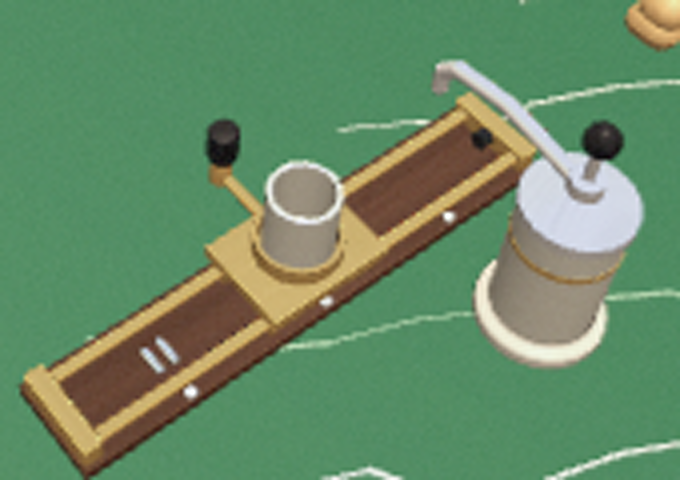

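View pics/t2c.png

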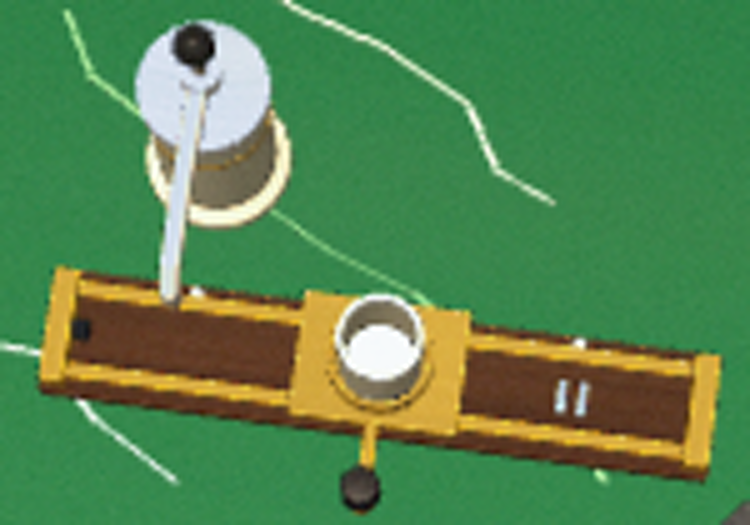

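```bash
cat > ov.py <<'E'
from h import *
def overlay(src,n,circs,box,k,dst):
    u0,v0,u1,v1=box;im=cv2.resize(cv2.imread(src)[v0:v1,u0:u1],None,fx=k,fy=k,interpolation=cv2.INTER_CUBIC)
    for (x,y,z,r,col) in circs:
        P=np.array([(proj(n,(x+r*np.cos(a),y+r*np.sin(a),z))-[u0-.5,v0-.5])*k-.5 for a in np.linspace(0,6.2832,60)])
        cv2.polylines(im,[np.round(P).astype(int)],True,col,1)
    cv2.imwrite(dst,im)
E
python3 - <<'E'
from ov import *
S=lambda a,b:(295+a/4-.4,185+b/4-.4);T=lambda a,b:(250+a/5-.4,80+b/5-.4)
print(atz('scene',*S(304,191),.105),atz('top',*T(381,337),.105),tri(S(304,191),T(381,337)))
J=(.641,.0385)
c=[(*J,.105,.026,(0,0,255)),(*J,.105,.0215,(255,0,0))]
overlay('pics/scene2.png','scene',c,(350,215,390,265),10,'pics/a.png')
overlay('pics/top2.png','top',c,(305,130,345,180),10,'pics/b.png')
L=(.4385,-.3035)
c=[(*L,.030,.031,(0,0,255)),(*L,.061,.011,(255,0,0))]
overlay('pics/scene0.png','scene',c,(205,255,250,295),10,'pics/c.png')
overlay('pics/top0.png','top',c,(420,205,460,240),10,'pics/d.png')
a=[cv2.imread(f'pics/{x}.png') for x in 'abcd']
cv2.imwrite('pics/jar_ov.png',np.hstack(a[:2]));h=min(a[2].shape[0],a[3].shape[0]);cv2.imwrite('pics/lid_ov.png',np.hstack([a[2][:350,:400],a[3][:350,:400]]))
E
```

```text
[0.64045606 0.03647589 0.105     ] [0.64083262 0.0378466  0.105     ] (array([0.64055117, 0.03737683, 0.10439399]), np.float64(0.0012668724626978684))
```

View pics/jar_ov.png

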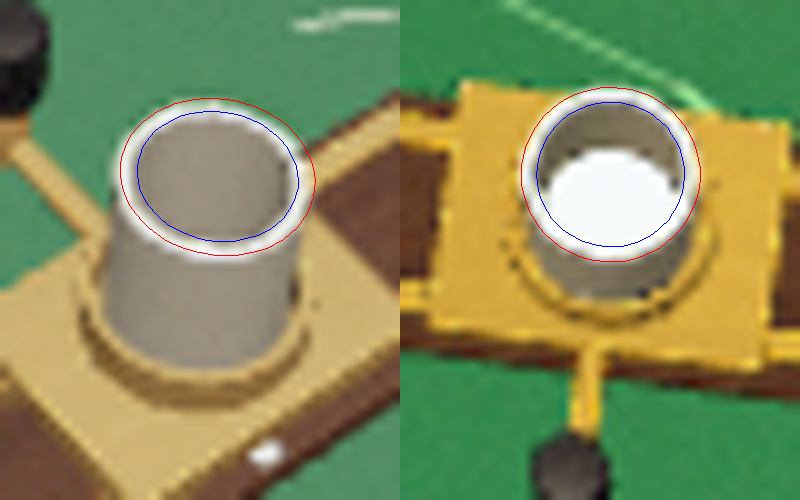

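View pics/lid_ov.png

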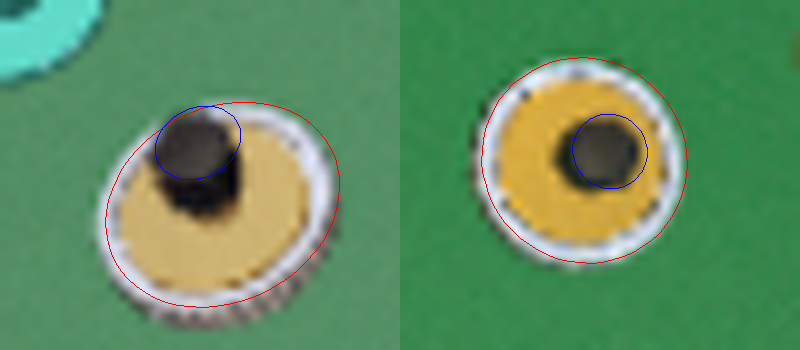

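The carriage shows in the next stop: the jar at scene (371,233) and top (326,147) is over the middle pins, and the far pins are still free. Measured jar is (0.6405, 0.0375) and lids (0.438, -0.304). Next I'll go above the lids.

{"fn": "drive_tool", "kwargs": {
  "moves": [
    {"grip": 1,"tx": 0,"ty": -1.5,"tz": -1.2,"turn": 0.1},
    {"grip": 1,"tx": 1,"ty": -3.5,"tz": -2.7,"turn": 0.2},
    {"grip": 1,"tx": 2,"ty": -5.5,"tz": -4.2,"turn": 0.3},
    {"grip": 1,"tx": 3,"ty": -7.5,"tz": -5.7,"turn": 0.4},
    {"grip": 1,"tx": 4.5,"ty": -8.8,"tz": -6.7,"turn": 0.5},
    {"grip": 1,"tx": 6,"ty": -8.8,"tz": -6.7,"turn": 0.6},
    {"grip": 1,"tx": 6.7,"ty": -8.8,"tz": -6.7,"turn": 0.65},
    {"grip": 1,"tx": 6.7,"ty": -8.8,"tz": -6.7,"turn": 0.65},
    {"grip": 1,"tx": 6.7,"ty": -8.8,"tz": -6.7,"turn": 0.65}
  ]
}}

```text
time_s: 7.13
ee_pos: [0.441, -0.298, 0.1191]
orientation: [[-0.002, -0.106, 0.994], [-0.003, 0.994, 0.106], [-1.0, -0.003, -0.002]]
ft_force: [-0.2, -0.8, -0.4]
opening: 0.0882
```

```bash
python3 -c "
from h import *
plan(.4383,-.3037,.0225,5)
for n in('scene','top'): cv2.imwrite(f'pics/{n}3.png',arm.capture(n))
crop('pics/scene3.png','pics/s3c.png',150,180,290,340,5)
"
```

```text
tx ty tz [ 9.66 -0.51 -0.3 ] turn 0.019 | t 7.13 p [ 0.441  -0.298   0.1191] ang 6.1 x [-0.002 -0.003 -1.   ] open 0.0882 F [-0.2 -0.8 -0.4] q [ 0.21  0.57  0.39  1.97 -0.33  0.67  0.91]
```

View pics/s3c.png

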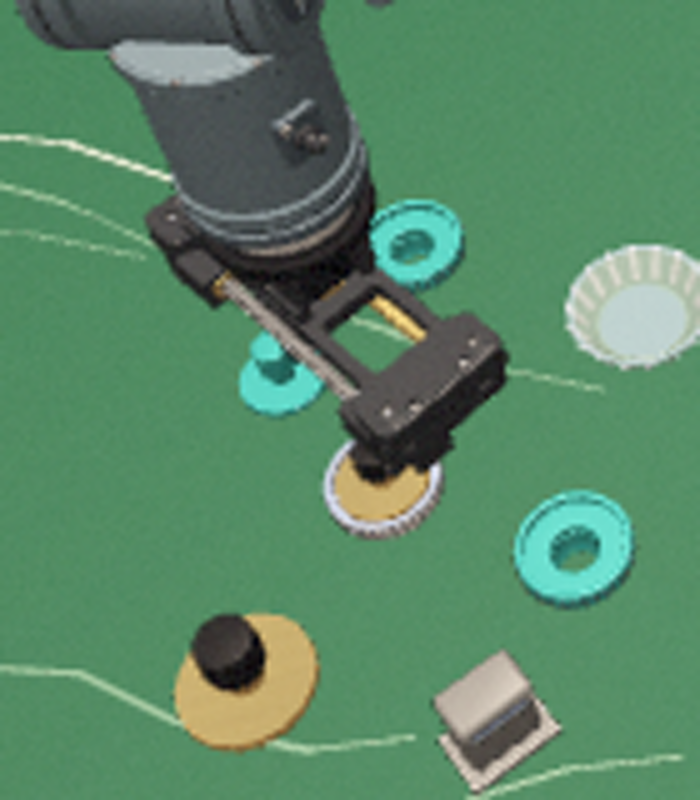

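{"fn": "drive_tool", "kwargs": {
  "moves": [
    {"grip": 1,"tx": 1,"ty": -0.5,"tz": -0.3,"turn": 0.02},
    {"grip": 1,"tx": 2.5,"ty": -0.5,"tz": -0.3,"turn": 0.02},
    {"grip": 1,"tx": 4,"ty": -0.5,"tz": -0.3,"turn": 0.02},
    {"grip": 1,"tx": 5.5,"ty": -0.5,"tz": -0.3,"turn": 0.02},
    {"grip": 1,"tx": 7,"ty": -0.5,"tz": -0.3,"turn": 0.02},
    {"grip": 1,"tx": 8,"ty": -0.5,"tz": -0.3,"turn": 0.02},
    {"grip": 1,"tx": 8.6,"ty": -0.5,"tz": -0.3,"turn": 0.02},
    {"grip": 1,"tx": 8.9,"ty": -0.5,"tz": -0.3,"turn": 0.02},
    {"grip": 1,"tx": 8.9,"ty": -0.5,"tz": -0.3,"turn": 0.02}
  ]
}}

```text
time_s: 7.98
ee_pos: [0.4387, -0.3043, 0.0306]
orientation: [[-0.0, -0.085, 0.996], [-0.004, 0.996, 0.085], [-1.0, -0.004, -0.001]]
ft_force: [0.2, 0.0, 0.2]
opening: 0.088
```

```bash
python3 -c "
from h import *
plan(.4383,-.3037,.0235,5)
"
```

```text
tx ty tz [ 0.71  0.07 -0.04] turn -0.002 | t 7.98 p [ 0.4387 -0.3043  0.0306] ang 4.9 x [-0.    -0.004 -1.   ] open 0.088 F [0.2 0.  0.2] q [ 0.29  0.72  0.3   1.97 -0.41  0.5   0.97]
```

{"fn": "drive_tool", "kwargs": {
  "moves": [
    {"grip": 1,"tx": 0.3,"ty": 0,"tz": 0,"turn": 0},
    {"grip": 1,"tx": 0.6,"ty": 0,"tz": 0,"turn": 0},
    {"grip": 0.8,"tx": 0.7,"ty": 0,"tz": 0,"turn": 0},
    {"grip": 0.75,"tx": 0.7,"ty": 0,"tz": 0,"turn": 0},
    {"grip": 0.73,"tx": 0.7,"ty": 0,"tz": 0,"turn": 0},
    {"grip": 0.72,"tx": 0.7,"ty": 0,"tz": 0,"turn": 0},
    {"grip": 0.71,"tx": 0.7,"ty": 0,"tz": 0,"turn": 0},
    {"grip": 0.7,"tx": 0.7,"ty": 0,"tz": 0,"turn": 0}
  ]
}}

```text
time_s: 8.65
ee_pos: [0.4389, -0.3044, 0.0237]
orientation: [[-0.0, -0.085, 0.996], [-0.004, 0.996, 0.085], [-1.0, -0.004, -0.0]]
ft_force: [0.7, -0.4, 0.2]
opening: 0.0617
```

```bash
python3 -c "
from h import *
plan(.4383,-.3037,.0235,5)
"
```

```text
tx ty tz [ 0.02  0.08 -0.05] turn -0.002 | t 8.65 p [ 0.4389 -0.3044  0.0237] ang 4.9 x [-0.    -0.004 -1.   ] open 0.0617 F [ 0.7 -0.4  0.2] q [ 0.3   0.74  0.29  1.97 -0.42  0.49  0.97]
```

{"fn": "drive_tool", "kwargs": {
  "moves": [
    {"grip": 0.65,"tx": 0,"ty": 0,"tz": 0,"turn": 0},
    {"grip": 0.6,"tx": 0,"ty": 0,"tz": 0,"turn": 0},
    {"grip": 0.55,"tx": 0,"ty": 0,"tz": 0,"turn": 0},
    {"grip": 0.5,"tx": 0,"ty": 0,"tz": 0,"turn": 0},
    {"grip": 0.5,"tx": 0,"ty": 0,"tz": 0,"turn": 0}
  ]
}}

```text
time_s: 9.07
ee_pos: [0.4389, -0.3044, 0.0237]
orientation: [[-0.0, -0.085, 0.996], [-0.004, 0.996, 0.085], [-1.0, -0.004, -0.0]]
ft_force: [0.4, 0.0, 0.7]
opening: 0.0606
```

```bash
python3 -c "
from h import *
plan(.55,-.12,.2,5)
"
```

```text
tx ty tz [-17.7   17.36  12.63] turn -0.002 | t 9.07 p [ 0.4389 -0.3044  0.0237] ang 4.9 x [-0.    -0.004 -1.   ] open 0.0606 F [0.4 0.  0.7] q [ 0.3   0.74  0.29  1.97 -0.42  0.49  0.97]
```

Gripped, with the opening at 60.6 mm. I'll lift gently and straight up first.

{"fn": "drive_tool", "kwargs": {
  "moves": [
    {"grip": 0.5,"tx": -0.3,"ty": 0,"tz": 0,"turn": 0},
    {"grip": 0.5,"tx": -0.8,"ty": 0,"tz": 0,"turn": 0},
    {"grip": 0.5,"tx": -1.5,"ty": 0,"tz": 0,"turn": 0},
    {"grip": 0.5,"tx": -2.5,"ty": 0,"tz": 0,"turn": 0},
    {"grip": 0.5,"tx": -3.5,"ty": 0,"tz": 0,"turn": 0},
    {"grip": 0.5,"tx": -5,"ty": 0,"tz": 0,"turn": 0},
    {"grip": 0.5,"tx": -6.5,"ty": 0,"tz": 0,"turn": 0},
    {"grip": 0.5,"tx": -8,"ty": 0,"tz": 0,"turn": 0},
    {"grip": 0.5,"tx": -9.5,"ty": 0,"tz": 0,"turn": 0},
    {"grip": 0.5,"tx": -11,"ty": 0,"tz": 0,"turn": 0},
    {"grip": 0.5,"tx": -12,"ty": 0,"tz": 0,"turn": 0},
    {"grip": 0.5,"tx": -12.3,"ty": 0,"tz": 0,"turn": 0}
  ]
}}

```text
time_s: 10.07
ee_pos: [0.4398, -0.3045, 0.149]
orientation: [[0.003, -0.085, 0.996], [-0.005, 0.996, 0.085], [-1.0, -0.006, 0.002]]
ft_force: [-0.1, -0.8, -1.1]
opening: 0.061
```

```bash
python3 -c "
from h import *
plan(.6405,.0375,.165,5)
for n in('scene','top'): cv2.imwrite(f'pics/{n}4.png',arm.capture(n))
crop('pics/scene4.png','pics/s4c.png',150,160,290,300,5)
"
```

```text
tx ty tz [-1.73 32.36 22.91] turn -0.002 | t 10.07 p [ 0.4398 -0.3045  0.149 ] ang 4.9 x [ 0.003 -0.005 -1.   ] open 0.061 F [-0.1 -0.8 -1.1] q [ 0.19  0.52  0.42  1.95 -0.31  0.73  0.88]
```

View pics/s4c.png

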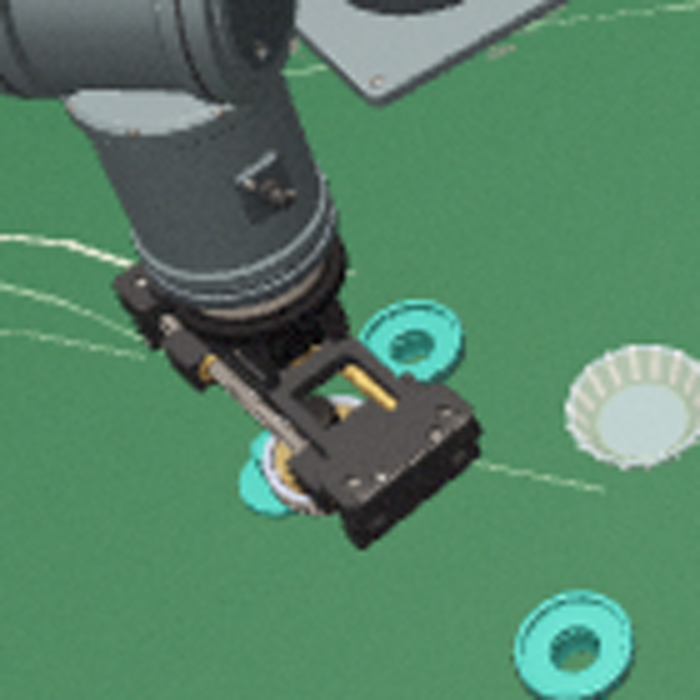

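Both lids are lifted together; in the crop the nickel rim is level at about (310,460). I'll carry them over the jar.

{"fn": "drive_tool", "kwargs": {
  "moves": [
    {"grip": 0.5,"tx": -0.3,"ty": 0.5,"tz": 0.3,"turn": 0},
    {"grip": 0.5,"tx": -0.8,"ty": 1.5,"tz": 1,"turn": 0},
    {"grip": 0.5,"tx": -1.3,"ty": 3,"tz": 2.1,"turn": 0},
    {"grip": 0.5,"tx": -1.7,"ty": 5,"tz": 3.5,"turn": 0},
    {"grip": 0.5,"tx": -1.7,"ty": 7,"tz": 4.9,"turn": 0},
    {"grip": 0.5,"tx": -1.7,"ty": 9,"tz": 6.3,"turn": 0},
    {"grip": 0.5,"tx": -1.7,"ty": 11,"tz": 7.7,"turn": 0},
    {"grip": 0.5,"tx": -1.7,"ty": 13,"tz": 9.1,"turn": 0},
    {"grip": 0.5,"tx": -1.7,"ty": 15,"tz": 10.5,"turn": 0},
    {"grip": 0.5,"tx": -1.7,"ty": 17,"tz": 11.9,"turn": 0},
    {"grip": 0.5,"tx": -1.7,"ty": 19,"tz": 13.3,"turn": 0},
    {"grip": 0.5,"tx": -1.7,"ty": 21,"tz": 14.7,"turn": 0}
  ]
}}

```text
time_s: 11.17
ee_pos: [0.5678, -0.0803, 0.1628]
orientation: [[-0.0, -0.085, 0.996], [-0.004, 0.996, 0.085], [-1.0, -0.004, -0.001]]
ft_force: [0.6, -0.3, -1.2]
opening: 0.0609
```

```bash
python3 -c "
from h import *
plan(.6405,.0375,.165,5)
"
```

```text
tx ty tz [-0.27 11.12  8.25] turn -0.002 | t 11.17 p [ 0.5678 -0.0803  0.1628] ang 4.9 x [-0.    -0.004 -1.   ] open 0.0609 F [ 0.6 -0.3 -1.2] q [-0.25  0.56  0.41  1.84 -0.29  0.8   0.4 ]
```

{"fn": "drive_tool", "kwargs": {
  "moves": [
    {"grip": 0.5,"tx": -0.2,"ty": 1.8,"tz": 1.3,"turn": 0},
    {"grip": 0.5,"tx": -0.3,"ty": 3.6,"tz": 2.7,"turn": 0},
    {"grip": 0.5,"tx": -0.3,"ty": 5.4,"tz": 4,"turn": 0},
    {"grip": 0.5,"tx": -0.3,"ty": 7.2,"tz": 5.3,"turn": 0},
    {"grip": 0.5,"tx": -0.3,"ty": 8.7,"tz": 6.4,"turn": 0},
    {"grip": 0.5,"tx": -0.3,"ty": 10,"tz": 7.4,"turn": 0},
    {"grip": 0.5,"tx": -0.3,"ty": 10.8,"tz": 8,"turn": 0},
    {"grip": 0.5,"tx": -0.3,"ty": 11.1,"tz": 8.2,"turn": 0},
    {"grip": 0.5,"tx": -0.3,"ty": 11.1,"tz": 8.2,"turn": 0},
    {"grip": 0.5,"tx": -0.3,"ty": 11.1,"tz": 8.2,"turn": 0}
  ]
}}

```text
time_s: 12.0
ee_pos: [0.6394, 0.0362, 0.1649]
orientation: [[-0.002, -0.085, 0.996], [-0.005, 0.996, 0.085], [-1.0, -0.005, -0.002]]
ft_force: [0.3, -0.7, -1.6]
opening: 0.061
```

```bash
python3 -c "
from ov import *
plan(.6405,.0375,.112,5)
for n in('scene','top'): cv2.imwrite(f'pics/{n}5.png',arm.capture(n))
s=arm.get_state();x,y,z=s['ee_pos'];J=(.6405,.0375)
c=[(*J,.105,.026,(0,0,255)),(x,y,z+.007,.031,(255,0,0)),(x,y,z-.007,.031,(255,0,0)),(x,y,z-.023,.0155,(255,255,0))]
overlay('pics/scene5.png','scene',c,(330,160,430,260),6,'pics/a5.png')
overlay('pics/top5.png','top',c,(290,100,360,190),6,'pics/b5.png')
"
```

```text
tx ty tz [5.29 0.15 0.13] turn -0.003 | t 12.0 p [0.6394 0.0362 0.1649] ang 4.9 x [-0.002 -0.005 -1.   ] open 0.061 F [ 0.3 -0.7 -1.6] q [-0.41  0.66  0.4   1.65 -0.31  0.9   0.2 ]
```

View pics/a5.png

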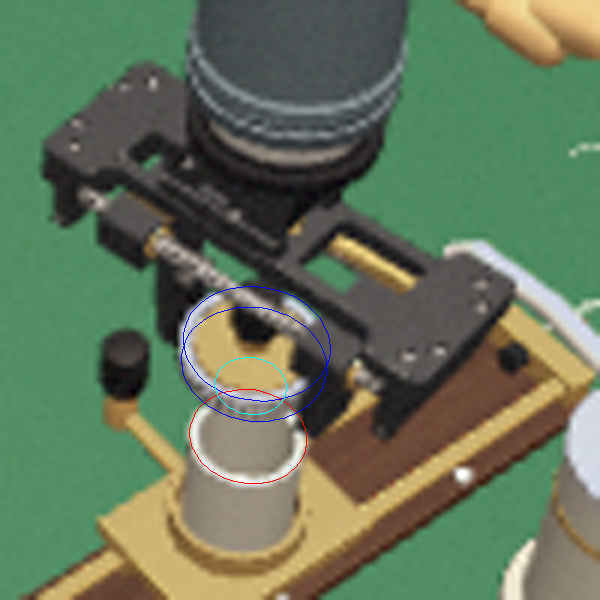

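View pics/b5.png

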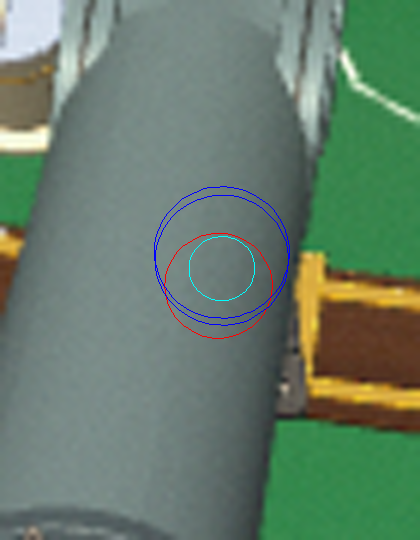

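```bash
python3 -c "
from ov import *
s=arm.get_state();x,y,z=s['ee_pos'];J=(.6405,.0375)
overlay('pics/scene5.png','scene',[],(355,203,389,248),13,'pics/a.png')
c=[(*J,.105,.026,(0,0,255)),(x,y,z+.007,.031,(255,0,0)),(x,y,z-.007,.031,(255,0,0)),(x,y,z-.023,.0155,(255,255,0))]
overlay('pics/scene5.png','scene',c,(355,203,389,248),13,'pics/b.png')
cv2.imwrite('pics/a6.png',np.hstack([cv2.imread('pics/a.png')[:,:400],cv2.imread('pics/b.png')[:,:400]]))
"
```

```text
(no output)
```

View pics/a6.png

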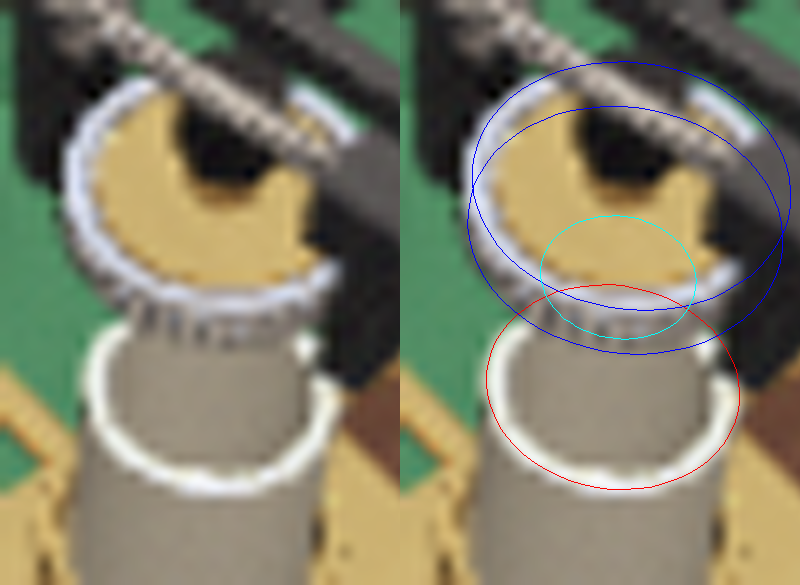

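{"fn": "drive_tool", "kwargs": {
  "moves": [
    {"grip": 0.5,"tx": 0.5,"ty": 0.2,"tz": 0.1,"turn": 0},
    {"grip": 0.5,"tx": 1.2,"ty": 0.2,"tz": 0.1,"turn": 0},
    {"grip": 0.5,"tx": 1.9,"ty": 0.2,"tz": 0.1,"turn": 0},
    {"grip": 0.5,"tx": 2.5,"ty": 0.2,"tz": 0.1,"turn": 0},
    {"grip": 0.5,"tx": 2.9,"ty": 0.2,"tz": 0.1,"turn": 0},
    {"grip": 0.5,"tx": 3.2,"ty": 0.2,"tz": 0.1,"turn": 0},
    {"grip": 0.5,"tx": 3.3,"ty": 0.2,"tz": 0.1,"turn": 0},
    {"grip": 0.5,"tx": 3.3,"ty": 0.2,"tz": 0.1,"turn": 0},
    {"grip": 0.5,"tx": 3.3,"ty": 0.2,"tz": 0.1,"turn": 0}
  ]
}}

```text
time_s: 12.85
ee_pos: [0.6404, 0.0376, 0.1324]
orientation: [[-0.001, -0.084, 0.996], [-0.005, 0.996, 0.084], [-1.0, -0.005, -0.001]]
ft_force: [-0.0, 0.0, -1.2]
opening: 0.0612
```

```bash
python3 -c "
from ov import *
plan(.6405,.0384,.112,5)
for n in('scene',): cv2.imwrite(f'pics/{n}7.png',arm.capture(n))
s=arm.get_state();x,y,z=s['ee_pos'];J=(.6405,.0375)
overlay('pics/scene7.png','scene',[],(353,210,388,253),13,'pics/a.png')
c=[(*J,.105,.026,(0,0,255)),(x,y,z+.007,.031,(255,0,0)),(x,y,z-.007,.031,(255,0,0))]
overlay('pics/scene7.png','scene',c,(353,210,388,253),13,'pics/b.png')
cv2.imwrite('pics/a7.png',np.hstack([cv2.imread('pics/a.png')[:,:400],cv2.imread('pics/b.png')[:,:400]]))
"
```

```text
tx ty tz [2.04 0.09 0.02] turn -0.004 | t 12.85 p [0.6404 0.0376 0.1324] ang 4.8 x [-0.001 -0.005 -1.   ] open 0.0612 F [-0.   0.  -1.2] q [-0.4   0.7   0.39  1.67 -0.32  0.84  0.21]
```

View pics/a7.png

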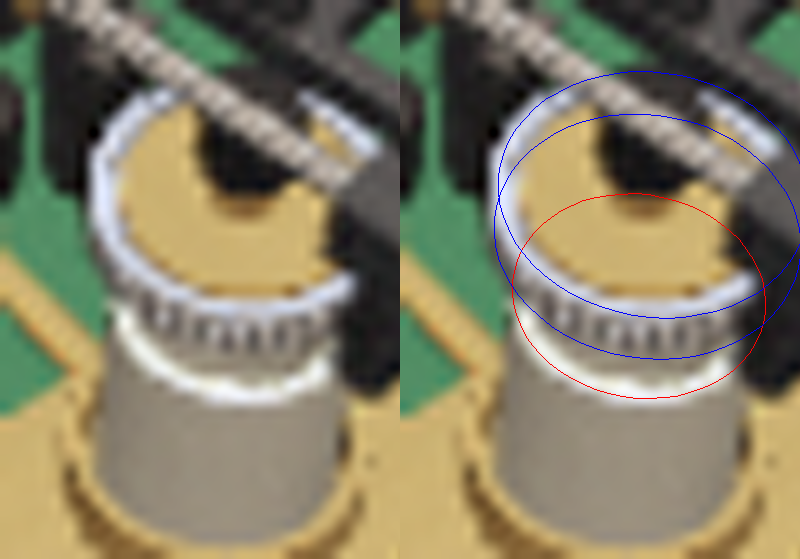

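{"fn": "drive_tool", "kwargs": {
  "moves": [
    {"grip": 0.5,"tx": 0,"ty": 0.1,"tz": 0,"turn": 0},
    {"grip": 0.5,"tx": 0.2,"ty": 0.1,"tz": 0,"turn": 0},
    {"grip": 0.5,"tx": 0.4,"ty": 0.1,"tz": 0,"turn": 0},
    {"grip": 0.5,"tx": 0.6,"ty": 0.1,"tz": 0,"turn": 0},
    {"grip": 0.5,"tx": 0.8,"ty": 0.1,"tz": 0,"turn": 0},
    {"grip": 0.5,"tx": 1,"ty": 0.1,"tz": 0,"turn": 0},
    {"grip": 0.5,"tx": 1,"ty": 0.1,"tz": 0,"turn": 0}
  ]
}}

```text
time_s: 13.48
ee_pos: [0.6406, 0.0382, 0.1222]
orientation: [[-0.0, -0.083, 0.997], [-0.005, 0.997, 0.083], [-1.0, -0.005, -0.001]]
ft_force: [1.6, -0.7, -1.5]
opening: 0.0612
```

```bash
python3 -c "
from ov import *
plan(.6405,.0384,.112,5)
for n in('scene',): cv2.imwrite(f'pics/{n}8.png',arm.capture(n))
overlay('pics/scene8.png','scene',[],(345,210,395,260),12,'pics/a8.png')
"
```

```text
tx ty tz [ 1.02  0.02 -0.01] turn -0.004 | t 13.48 p [0.6406 0.0382 0.1222] ang 4.8 x [-0.    -0.005 -1.   ] open 0.0612 F [ 1.6 -0.7 -1.5] q [-0.39  0.71  0.38  1.67 -0.33  0.82  0.21]
```

View pics/a8.png

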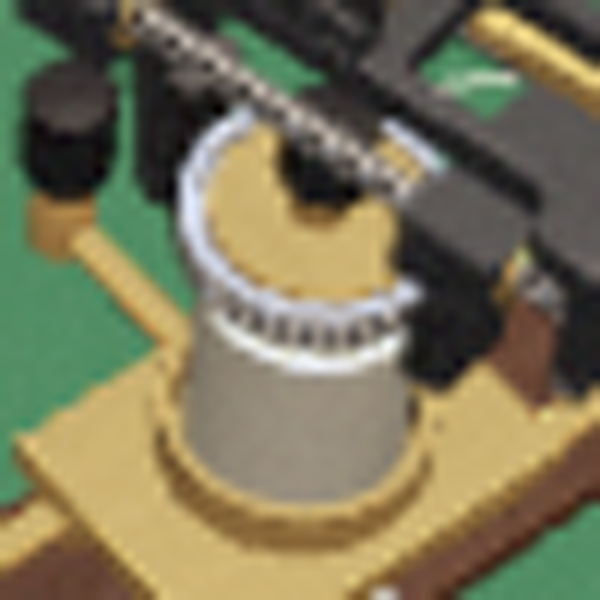

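{"fn": "drive_tool", "kwargs": {
  "moves": [
    {"grip": 0.5,"tx": 0.15,"ty": 0,"tz": 0,"turn": 0},
    {"grip": 0.5,"tx": 0.3,"ty": 0,"tz": 0,"turn": 0},
    {"grip": 0.5,"tx": 0.45,"ty": 0,"tz": 0,"turn": 0},
    {"grip": 0.5,"tx": 0.6,"ty": 0,"tz": 0,"turn": 0},
    {"grip": 0.5,"tx": 0.7,"ty": 0,"tz": 0,"turn": 0},
    {"grip": 0.5,"tx": 0.75,"ty": 0,"tz": 0,"turn": 0},
    {"grip": 0.5,"tx": 0.75,"ty": 0,"tz": 0,"turn": 0}
  ]
}}

```text
time_s: 14.12
ee_pos: [0.6408, 0.0381, 0.1148]
orientation: [[0.0, -0.083, 0.997], [-0.006, 0.997, 0.083], [-1.0, -0.006, -0.0]]
ft_force: [2.6, -1.1, -1.0]
opening: 0.0607
```

```bash
python3 -c "
from ov import *
plan(.6405,.0384,.1127,5)
"
```

```text
tx ty tz [ 0.21  0.04 -0.03] turn -0.004 | t 14.12 p [0.6408 0.0381 0.1148] ang 4.8 x [ 0.    -0.006 -1.   ] open 0.0607 F [ 2.6 -1.1 -1. ] q [-0.39  0.72  0.38  1.67 -0.33  0.81  0.22]
```

{"fn": "drive_tool", "kwargs": {
  "moves": [
    {"grip": 0.5,"tx": 0,"ty": -0.05,"tz": 0.07,"turn": 0},
    {"grip": 0.5,"tx": 0.1,"ty": -0.05,"tz": 0.07,"turn": 0},
    {"grip": 0.5,"tx": 0.2,"ty": -0.05,"tz": 0.07,"turn": 0},
    {"grip": 0.5,"tx": 0.25,"ty": -0.05,"tz": 0.07,"turn": 0},
    {"grip": 0.5,"tx": 0.25,"ty": -0.05,"tz": 0.07,"turn": 0}
  ]
}}

```text
time_s: 14.53
ee_pos: [0.6411, 0.0379, 0.1128]
orientation: [[-0.001, -0.083, 0.997], [-0.005, 0.997, 0.083], [-1.0, -0.005, -0.001]]
ft_force: [-2.4, 1.0, 6.5]
opening: 0.0611
```

```bash
python3 -c "
from ov import *
plan(.6405,.0384,.1127,5)
"
```

```text
tx ty tz [ 0.01  0.05 -0.06] turn -0.004 | t 14.53 p [0.6411 0.0379 0.1128] ang 4.8 x [-0.001 -0.005 -1.   ] open 0.0611 F [-2.4  1.   6.5] q [-0.39  0.73  0.37  1.67 -0.34  0.81  0.22]
```

Contact at the predicted height (TCP 0.1128 m, +6.5 N), so the lid is home. I'll release.

{"fn": "drive_tool", "kwargs": {
  "moves": [
    {"grip": 0.6,"tx": 0,"ty": 0,"tz": 0,"turn": 0},
    {"grip": 0.7,"tx": 0,"ty": 0,"tz": 0,"turn": 0},
    {"grip": 0.75,"tx": 0,"ty": 0,"tz": 0,"turn": 0},
    {"grip": 0.85,"tx": 0,"ty": 0,"tz": 0,"turn": 0},
    {"grip": 1,"tx": 0,"ty": 0,"tz": 0,"turn": 0},
    {"grip": 1,"tx": 0,"ty": 0,"tz": 0,"turn": 0},
    {"grip": 1,"tx": 0,"ty": 0,"tz": 0,"turn": 0},
    {"grip": 1,"tx": 0,"ty": 0,"tz": 0,"turn": 0},
    {"grip": 1,"tx": 0,"ty": 0,"tz": 0,"turn": 0}
  ]
}}

```text
time_s: 15.28
ee_pos: [0.6411, 0.0379, 0.1128]
orientation: [[-0.001, -0.083, 0.997], [-0.005, 0.997, 0.083], [-1.0, -0.005, -0.001]]
ft_force: [0.1, 0.2, 0.1]
opening: 0.0883
```

```bash
python3 -c "
from ov import *
plan(.6411,.0378,.19,5)
for n in('scene',): cv2.imwrite(f'pics/{n}9.png',arm.capture(n))
overlay('pics/scene9.png','scene',[],(345,210,395,260),12,'pics/a9.png')
"
```

```text
tx ty tz [-7.72 -0.05 -0.01] turn -0.004 | t 15.28 p [0.6411 0.0379 0.1128] ang 4.8 x [-0.001 -0.005 -1.   ] open 0.0883 F [0.1 0.2 0.1] q [-0.39  0.73  0.37  1.67 -0.34  0.81  0.22]
```

View pics/a9.png

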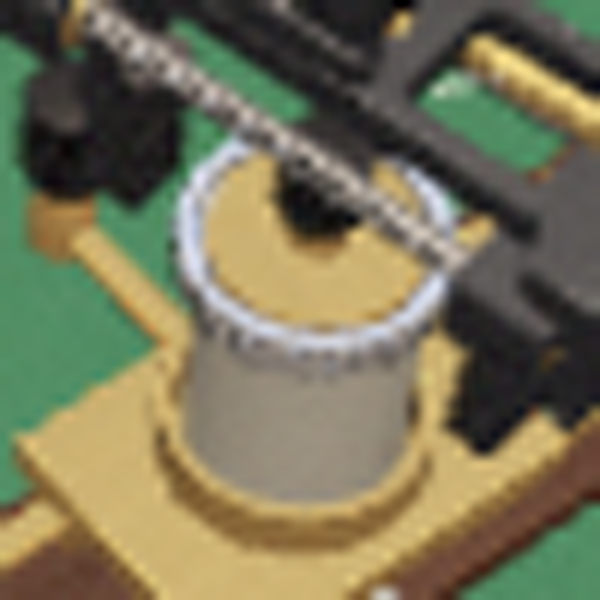

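```bash
python3 -c "
from ov import *
J=(.6405,.0370)
overlay('pics/scene9.png','scene',[(*J,.119,.031,(0,0,255)),(*J,.105,.026,(255,0,0))],(345,210,395,260),12,'pics/b9.png')
"
```

{"fn": "drive_tool", "kwargs": {
  "moves": [
    {"grip": 1,"tx": -0.8,"ty": 0,"tz": 0,"turn": 0},
    {"grip": 1,"tx": -1.8,"ty": -0.05,"tz": 0,"turn": 0},
    {"grip": 1,"tx": -2.6,"ty": -0.05,"tz": 0,"turn": 0},
    {"grip": 1,"tx": -3,"ty": -0.05,"tz": 0,"turn": 0},
    {"grip": 1,"tx": -3.1,"ty": -0.05,"tz": 0,"turn": 0},
    {"grip": 1,"tx": -3.1,"ty": -0.05,"tz": 0,"turn": 0}
  ]
}}

```text
time_s: 15.83
ee_pos: [0.6415, 0.0377, 0.1446]
orientation: [[0.0, -0.083, 0.997], [-0.005, 0.997, 0.083], [-1.0, -0.005, 0.0]]
ft_force: [-0.4, -0.6, -1.3]
opening: 0.0881
```

View pics/b9.png

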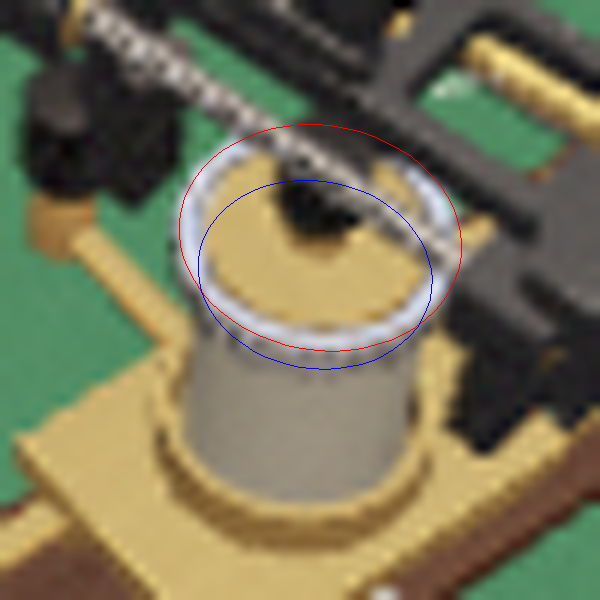

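The rim outline agrees with a level circle at the home height of 119 mm. I'll close on the cover knob.

{"fn": "drive_tool", "kwargs": {
  "moves": [
    {"grip": 0.6,"tx": 0.1,"ty": 0,"tz": -0.04,"turn": 0},
    {"grip": 0.5,"tx": 0.1,"ty": 0,"tz": -0.04,"turn": 0},
    {"grip": 0.45,"tx": 0.1,"ty": 0,"tz": -0.04,"turn": 0},
    {"grip": 0.4,"tx": 0.1,"ty": 0,"tz": -0.04,"turn": 0},
    {"grip": 0.35,"tx": 0.1,"ty": 0,"tz": -0.04,"turn": 0},
    {"grip": 0.35,"tx": 0.1,"ty": 0,"tz": -0.04,"turn": 0},
    {"grip": 0.35,"tx": 0.1,"ty": 0,"tz": -0.04,"turn": 0},
    {"grip": 0.35,"tx": 0.1,"ty": 0,"tz": -0.04,"turn": 0},
    {"grip": 0.35,"tx": 0.1,"ty": 0,"tz": -0.04,"turn": 0},
    {"grip": 0.35,"tx": 0.1,"ty": 0,"tz": -0.04,"turn": 0},
    {"grip": 0.35,"tx": 0.1,"ty": 0,"tz": -0.04,"turn": 0},
    {"grip": 0.35,"tx": 0.1,"ty": 0,"tz": -0.04,"turn": 0}
  ]
}}

```text
time_s: 16.83
ee_pos: [0.6411, 0.0376, 0.1436]
orientation: [[0.0, -0.083, 0.997], [-0.004, 0.997, 0.083], [-1.0, -0.005, -0.0]]
ft_force: [-0.2, -0.2, 0.3]
opening: 0.0312
```

```bash
python3 -c "
from ov import *
plan(.6411,.0378,.143,5)
for n in('scene',): cv2.imwrite(f'pics/{n}10.png',arm.capture(n))
overlay('pics/scene10.png','scene',[],(340,195,400,255),10,'pics/a10.png')
"
```

```text
tx ty tz [0.06 0.02 0.  ] turn -0.004 | t 16.83 p [0.6411 0.0376 0.1436] ang 4.8 x [ 0.    -0.004 -1.   ] open 0.0312 F [-0.2 -0.2  0.3] q [-0.4   0.69  0.39  1.66 -0.32  0.86  0.21]
```

View pics/a10.png

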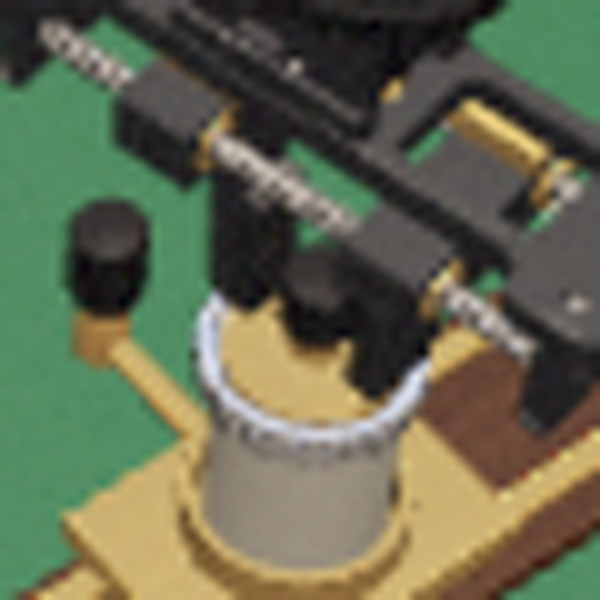

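The fingers flank the knob at crop (320,295) and clear the rim. I'll close slowly.

{"fn": "drive_tool", "kwargs": {
  "moves": [
    {"grip": 0.31,"tx": 0,"ty": 0,"tz": 0,"turn": 0},
    {"grip": 0.29,"tx": 0,"ty": 0,"tz": 0,"turn": 0},
    {"grip": 0.27,"tx": 0,"ty": 0,"tz": 0,"turn": 0},
    {"grip": 0.26,"tx": 0,"ty": 0,"tz": 0,"turn": 0},
    {"grip": 0.25,"tx": 0,"ty": 0,"tz": 0,"turn": 0},
    {"grip": 0.24,"tx": 0,"ty": 0,"tz": 0,"turn": 0},
    {"grip": 0.22,"tx": 0,"ty": 0,"tz": 0,"turn": 0},
    {"grip": 0.18,"tx": 0,"ty": 0,"tz": 0,"turn": 0},
    {"grip": 0.1,"tx": 0,"ty": 0,"tz": 0,"turn": 0},
    {"grip": 0.1,"tx": 0,"ty": 0,"tz": 0,"turn": 0},
    {"grip": 0.1,"tx": 0,"ty": 0,"tz": 0,"turn": 0}
  ]
}}

```text
time_s: 17.8
ee_pos: [0.6411, 0.0377, 0.1436]
orientation: [[0.0, -0.083, 0.997], [-0.005, 0.996, 0.083], [-1.0, -0.005, 0.0]]
ft_force: [0.1, -0.3, 1.1]
opening: 0.0207
```

```bash
python3 -c "
from ov import *
plan(.6411,.0378,.143,5)
for n in('scene',): cv2.imwrite(f'pics/{n}11.png',arm.capture(n))
overlay('pics/scene11.png','scene',[],(340,195,400,255),10,'pics/a11.png')
"
```

```text
tx ty tz [ 0.06  0.02 -0.  ] turn -0.004 | t 17.8 p [0.6411 0.0377 0.1436] ang 4.8 x [ 0.    -0.005 -1.   ] open 0.0207 F [ 0.1 -0.3  1.1] q [-0.4   0.69  0.39  1.66 -0.32  0.86  0.21]
```

View pics/a11.png

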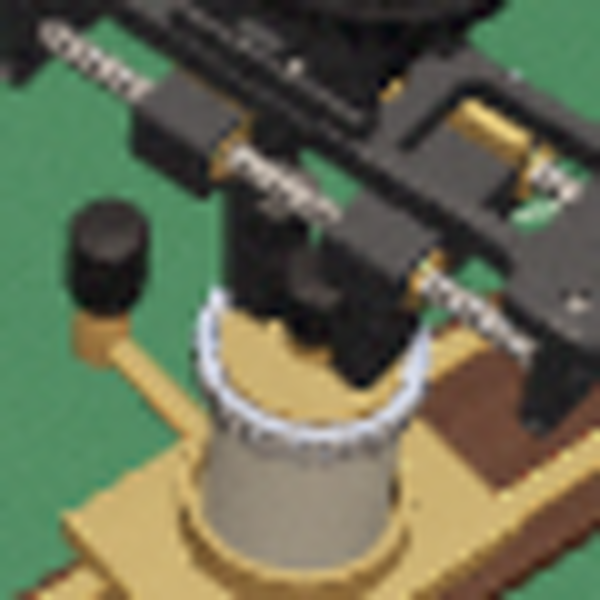

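Gripped at 20.7 mm, lid undisturbed. I'll lift straight up, slowly at first.

{"fn": "drive_tool", "kwargs": {
  "moves": [
    {"grip": 0.1,"tx": -0.1,"ty": 0,"tz": 0,"turn": 0},
    {"grip": 0.1,"tx": -0.2,"ty": 0,"tz": 0,"turn": 0},
    {"grip": 0.1,"tx": -0.35,"ty": 0,"tz": 0,"turn": 0},
    {"grip": 0.1,"tx": -0.5,"ty": 0,"tz": 0,"turn": 0},
    {"grip": 0.1,"tx": -0.7,"ty": 0,"tz": 0,"turn": 0},
    {"grip": 0.1,"tx": -1,"ty": 0,"tz": 0,"turn": 0},
    {"grip": 0.1,"tx": -1.4,"ty": 0,"tz": 0,"turn": 0},
    {"grip": 0.1,"tx": -1.9,"ty": 0,"tz": 0,"turn": 0},
    {"grip": 0.1,"tx": -2.5,"ty": 0,"tz": 0,"turn": 0},
    {"grip": 0.1,"tx": -3.1,"ty": 0,"tz": 0,"turn": 0},
    {"grip": 0.1,"tx": -3.6,"ty": 0,"tz": 0,"turn": 0},
    {"grip": 0.1,"tx": -4,"ty": 0,"tz": 0,"turn": 0}
  ]
}}

```text
time_s: 18.85
ee_pos: [0.6414, 0.0378, 0.1845]
orientation: [[0.001, -0.083, 0.997], [-0.004, 0.997, 0.083], [-1.0, -0.004, 0.001]]
ft_force: [0.1, -0.3, -0.7]
opening: 0.0207
```

```bash
python3 -c "
from ov import *
plan(.6411,.0377,.2236,4.8)
"
```

```text
tx ty tz [-3.91 -0.03 -0.02] turn -0.0 | t 18.85 p [0.6414 0.0378 0.1845] ang 4.8 x [ 0.001 -0.004 -1.   ] open 0.0207 F [ 0.1 -0.3 -0.7] q [-0.41  0.63  0.41  1.64 -0.3   0.93  0.19]
```

{"fn": "drive_tool", "kwargs": {
  "moves": [
    {"grip": 0.1,"tx": -0.4,"ty": 0,"tz": 0,"turn": 0},
    {"grip": 0.1,"tx": -1,"ty": 0,"tz": 0,"turn": 0},
    {"grip": 0.1,"tx": -1.7,"ty": 0,"tz": 0,"turn": 0},
    {"grip": 0.1,"tx": -2.4,"ty": 0,"tz": 0,"turn": 0},
    {"grip": 0.1,"tx": -3,"ty": 0,"tz": 0,"turn": 0},
    {"grip": 0.1,"tx": -3.5,"ty": 0,"tz": 0,"turn": 0},
    {"grip": 0.1,"tx": -3.8,"ty": 0,"tz": 0,"turn": 0},
    {"grip": 0.1,"tx": -3.9,"ty": 0,"tz": 0,"turn": 0},
    {"grip": 0.1,"tx": -3.9,"ty": 0,"tz": 0,"turn": 0},
    {"grip": 0.1,"tx": -3.9,"ty": 0,"tz": 0,"turn": 0},
    {"grip": 0.1,"tx": -3.9,"ty": 0,"tz": 0,"turn": 0},
    {"grip": 0.1,"tx": -3.9,"ty": 0,"tz": 0,"turn": 0}
  ]
}}

```text
time_s: 19.85
ee_pos: [0.6411, 0.038, 0.2232]
orientation: [[0.001, -0.083, 0.997], [-0.004, 0.997, 0.083], [-1.0, -0.005, 0.0]]
ft_force: [-0.1, 1.3, -0.1]
opening: 0.0207
```

```bash
python3 -c "
from ov import *
plan(.6411,.0377,.2236,4.8)
for n in('scene','top'): cv2.imwrite(f'pics/{n}12.png',arm.capture(n))
overlay('pics/scene12.png','scene',[],(320,160,420,260),6,'pics/a12.png')
overlay('pics/scene12.png','scene',[(.6405,.037,.119,.031,(0,0,255))],(340,195,400,255),10,'pics/c12.png')
s=arm.get_state();print(np.round(s['joint_velocities'],4),s['time_s'])
"
```

```text
tx ty tz [-0.04 -0.03 -0.01] turn -0.0 | t 19.85 p [0.6411 0.038  0.2232] ang 4.8 x [ 0.001 -0.004 -1.   ] open 0.0207 F [-0.1  1.3 -0.1] q [-0.43  0.59  0.43  1.61 -0.27  1.    0.17]
[ 0.0011 -0.0016 -0.0003 -0.0026  0.0012  0.0013  0.0001] 19.95
```

View pics/a12.png

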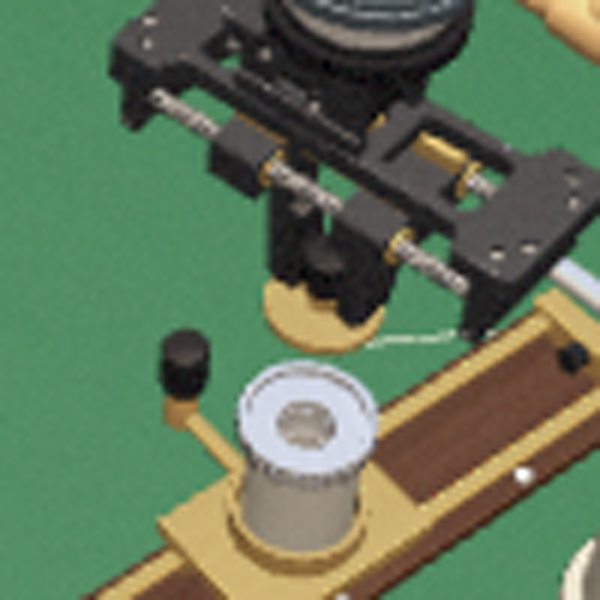

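View pics/c12.png

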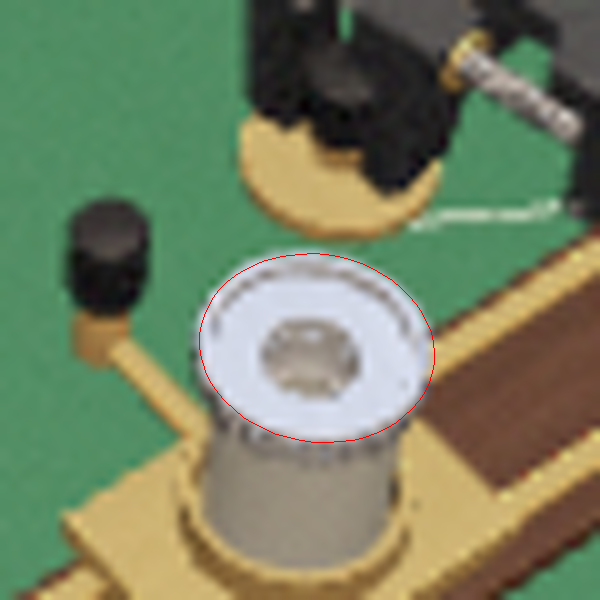

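View pics/top12.png

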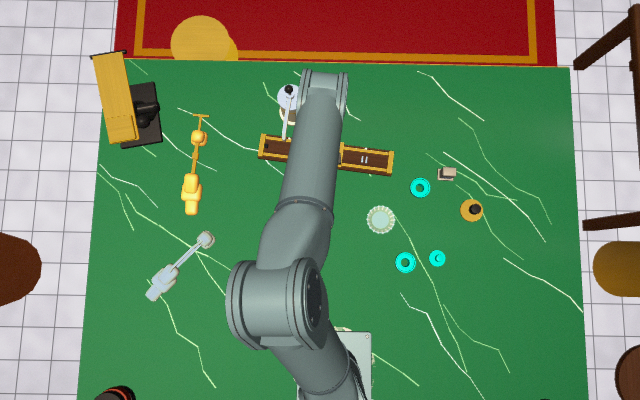

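The cover is held level, 80 mm above where it was. The wiper lid is flat on the jar, its outline matching the home-height circle, and the bystanders are at their original pixels. I'll hand in.

```bash
python3 -c "
from rig import arm
print(arm.finish_job())"
```

```text
the job is handed in; nothing more can be done
None
```

All three steps were done in order, and I handed in the job at about 20 s. It reports no verdict.

- **Carriage:** I slid it about 109 mm by the push knob into the next stop and let go. The wrist force turned over as the catch drew it in. The pictures show the jar over the middle pins and the far-stop pins still free.
- **Lids:** I lifted both by the nickel rim and lowered them onto the jar, meeting about 6.5 N of contact at the expected height. After I let go, the rim matched a level circle at the fully-home height of 119 mm.
- **Cover:** I took it alone by its black knob and raised it 79.6 mm. It was level and still (joint speeds below 0.003 rad/s), with the grip steady at 20.7 mm. The wiper lid stayed flat on the jar, and the bystanders and look-alikes were at their original pixels.

**Disagreements:** The two cameras differed by up to about 3.5 mm in y when I located the lids. I corrected for this with relative measurements over the jar. There was up to 2.6 N of sideways force while the plug went in. The arm hid the jar from the top camera at the end, so the final lid check rests on the scene camera only.

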